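Pack the mineral-test caddy

TASK

Pack the mineral-test caddy: stand the short glass jar upright in the wide round cup and the dropper bottle upright in the narrow round cup, and lay the square streak plate flat in the square bed and the bar magnet flat in the oblong bed, all the way down on the floor of their holders. The tall sand tube and the eraser are not part of the kit: leave them standing and lying where they are.

Things in the scene. Friction and masses are not known exactly. Their poses are not given: they have to be found in the camera images.
- short_jar: Short glass jar of sand with a black screw cap, 75 mm high, glass 48 mm in diameter, cap (top 15 mm) 51 mm, about 0.14 kg. Loose, upright. Origin: centre of its underside, z up along its axis.
- dropper: White plastic dropper bottle, 98 mm high: round body 32 mm in diameter up to 63 mm high, then a pointed cap about 20 mm wide. Loose, upright, 0.045 kg. Origin: centre of its underside, z up along its axis.
- streak_plate: Square porcelain streak plate with a few dark streaks on it, 50 x 50 mm, 7.5 mm thick, 0.045 kg. Loose, lying flat. Origin: centre of its underside, z up; its edges are turned by +0.30 rad about z from its own x and y axes.
- magnet: Bar magnet, one half red and one half grey (it attracts nothing here), 60 mm long, 14 mm wide, 9 mm thick, 0.05 kg. Loose, lying flat. Origin: centre of its underside, z up; its long axis is its own y axis turned by +0.14 rad about z.
- tall_tube: Look-alike of the jar, not part of the kit: tall glass tube of sand with a purple cap, 138 mm high, glass 42 mm and cap 52 mm in diameter. Loose, upright. Stays where it is. Origin: centre of its underside, z up.
- eraser: Look-alike of the magnet, not part of the kit: eraser in a blue sleeve, 48 mm long, 20 mm wide, 11 mm thick. Loose, lying flat. Stays where it is. Origin: centre of its underside, z up; its long axis is its own y axis turned by +0.38 rad about z.
- wide_cup: Holder for the short jar: grey plastic cup, 68 mm in inner diameter, on a 90 mm square foot. Origin: centre of the underside of the foot, z up; inner floor 3 mm, rim 22 mm above it. All four holders are fixed, two by two, 105 mm apart, in the caddy (square wooden tray, 230 mm a side, rim 12 mm above the worktop), parallel to its sides; which holder is where varies.
- narrow_cup: Holder for the dropper bottle: grey plastic cup, 50 mm in inner diameter, on a 90 mm square foot, fixed in the caddy. Origin: centre of the underside of its foot, z up; the inner floor is 3 mm and the rim 22 mm above the origin.
- square_bed: Holder for the streak plate: grey plastic, fixed in the caddy; a bed 66 x 66 mm inside, x and y along its sides, with low walls at the corners only (each 12 mm along the sides), so that fingers pass in the gaps, 42 mm wide, at the middle of every side. Origin: centre of its underside, z up; the floor is 3 mm and the corner walls 9 mm above the origin.
- oblong_bed: Holder for the magnet: grey plastic, fixed in the caddy; a bed 76 mm long (its x) by 30 mm wide (its y) inside, with low walls at the corners only (13 mm along the long sides), so that fingers pass in the gaps, 50 mm wide, at the middle of the long sides. Origin: centre of its underside, z up; the floor is 3 mm and the corner walls 9 mm above the origin.
There are look-alikes about, which are no part of the job. Of the things shaped like the dropper, the white one is meant. What is shaped like the streak_plate but pink is not meant.

How it is judged:
At the end, for the whole second after the job is handed in: Jar upright on the wide cup's floor, dropper bottle on the narrow cup's (within 13 mm, lean under 0.1 rad); plate flat on the square bed's floor (15 mm), magnet on the oblong bed's (16 mm); all released, at rest. Tall tube still upright, eraser still flat, each within 20 mm of its start (horizontal distance between short_jar and wide_cup below 0.013 m and z of short_jar in the frame of wide_cup below 0.007 m and angle between each of short_jar, dropper, tall_tube, eraser's own z axis and vertical below 0.1 rad and horizontal distance between dropper and narrow_cup below 0.013 m and z of dropper in the frame of narrow_cup below 0.007 m and horizontal distance between streak_plate and square_bed below 0.015 m and z of streak_plate in the frame of square_bed below 0.006 m and angle between each of streak_plate, magnet's own z axis and vertical below 0.06 rad and horizontal distance between magnet and oblong_bed below 0.016 m and z of magnet in the frame of oblong_bed below 0.006 m and linear speed of each of short_jar, dropper, streak_plate, magnet below 0.01 m/s and distance of each of tall_tube, eraser from where it was at the start of the episode below 0.02 m); the robot touches nothing.
It also fails if it takes over 115 s, if anything falls off the work surface, if the arm or the gripper's body presses on something with over 40 N, if the wrist force passes 120 N, or if a joint passes its speed limit or range.

ROBOT

A 7-joint arm with a two-finger parallel gripper is mounted at the origin on a cart in front of the work surface, level with it; the furniture and walls round the work are solid. World frame = base frame: x ahead of the robot, y to its left, z up, the work surface at z = 0. Lengths are in m, angles in rad, forces in N, time in s.
With the tool pointing down it reaches from about 0.425 to 0.95 m from the base axis. Payload 4.7 kg.
Tool frame: the origin (TCP) lies on the centre line of the jaws, within the pads' length; the fingertips stand 19 mm ahead of it and the grasp point (between the pads) is the TCP (r.tcp_to_tips is the distance from the TCP to the fingertips, in m); z points along the fingers, y is the line along which they close (so a half turn about z gives the same grasp; the last joint's range is limited). The gripper opens to 87 mm and grips with 3 to 60 N. Pads are 19 mm wide; open, the fingers measure 117 mm over their backs; the gripper's body (75 mm by 190 mm) begins 51 mm behind the grasp point.
Start: joints at [1.135, 0.469, -0.049, 1.532, 0.024, 1.141, -0.082], TCP at [0.267, -0.62, 0.242] pointing down, gripper open.
Joint ranges: [-2.59, 2.59], [-0.33, 1.99], [-1.39, 1.29], [0.1, 2.45], [-1.04, 4.18], [0.21, 1.99], [-2.66, 2.66]. Speed limits (rad/s): [2.57, 2.57, 3.14, 3.14, 3.14, 3.14, 3.14].

INTERFACE

Orientations are given as a unit quaternion [w, x, y, z].
In Python, from station import r gives the robot as it stands.
- The arm moves only by the tool step_arm, never from a script. Its argument "deltas" is a list of rows, each a list of 2 entries, a list of its own where there are three numbers: the shift along the tool's x, y, z in cm, then the turn, a rotation vector about the tool's x, y, z in rad. In form: [[[dx, dy, dz], [ax, ay, az]], ...]. A call has 1 to 12 rows; each row is the pose to reach, as a shift and turn from the pose commanded when the call began, along the tool's axes at that moment; what a row does not reach only later rows make up. A row lasts 1/12 s, in which the tool goes at most 41.7 mm and 7.16 degrees, less where a joint would pass 70% of its speed; a pose out of reach is approached as far as the arm can. A call with a gripper value outside its range is refused whole. "jaw" is the opening, from -1 (shut) to 1 (fully open), set as the call begins (left out, the last holds). The fingers move at their own pace and stop on an object; "newtons" is the grip in N (left out, the last holds). Time passes only in rows, so rows that repeat a pose let the fingers close. It gives the time, the measured TCP pose, the force, the opening and the grip force at its end, in the units of the state.
- r.sense(): the state, without advancing time (a new reading comes with each control period).
- r.grab_frame(name): name is "side" or "top" or "wrist"; returns a dict with "pixels" (480x640x3 uint8, red, green, blue), "camera_matrix" (3x3 intrinsics, pixels), "k1" (the pictures are not rectified: a ray, as slopes to the right and down, at radius r is drawn at 1 + k1 r^2 times it, then the intrinsics apply), "camera_from_world" (4x4, takes a point from world to camera coordinates). Camera axes: x right, y down, z forward; pixel columns grow to the right and rows downward; lengths in m; the calibration is good to about 2 mm. A picture is of the moment at which its call begins. There is no depth.
- r.hand_in(): hands the job in; it is judged then, once.
Trained networks look in the newest picture that a camera, given by its name, has taken for a name from the list of things; names that differ only in an ending like _2 or _b are one class to them, and where a whole thing is asked for, a point or a joint stands for the part that bears it (a point fixed in the world has none). Each returns a list of dicts, best first, with "confidence" (0 to 1); they miss things now and then, are a little off and sometimes report something else, mostly with a low value. They report only what shows in the picture. A call takes as long as a camera call. They do not tell look-alikes from the thing itself.
- r.look_for(camera, name): "bbox" ([left, top, width, height] in pixels, round what is visible of it).
- r.silhouettes(camera, name): "mask" (480x640 bool, what is visible of it) and "bbox" ([left, top, width, height] in pixels, round what is visible of it).
- r.landmark_of(camera, name): "centre" ([column, row] in pixels: a listed point, or the origin of a listed thing).
The state is a dict: "t": time; "qpos": joint angles; "qd": joint speeds; "joint_torque": joint torques, N m; "tcp_pos": TCP position; "tcp_rot": TCP orientation; "ft_force": force on the tool from outside, world axes, zero at the start; "wrist_torque": the same for the moment, N m; "width": finger opening in m; "grasp_force": force on a finger pad.
Only numpy, scipy, OpenCV 4.12 (cv2) and the standard library are available. Lean on these libraries where they do the work, as an engineer would, in place of code of your own. Each camera call takes 0.05 s, during which the arm holds its last target. There are 200 camera calls.

## Working session

There is one attempt and no reset: what is moved stays moved. The work goes in short steps, Python scripts to look and compute and a tool call to move; the robot and the scene stay as the last step left them, time stands still between calls to the robot, and variables do not carry over. Pictures are saved under pics/ and viewed, at most 17 in all, crops included, and the job is handed in when it is done.

Besides the shell and the picture viewer there is one more tool, called after "Call:" as name(argument=value, ...), one argument or row to a line, values as JSON. step_arm: Moves the arm, as the interface text tells. Its arguments: {"type":"object","properties":{"deltas":{"type":"array"},"jaw":{"type":"number"},"newtons":{"type":"number"}},"required":["deltas"]}

```bash
mkdir -p pics; ls
cat > h.py <<'E'
from station import r
import numpy as np, cv2
from scipy.spatial.transform import Rotation as R
def ray(f,px):
    K=np.array(f["camera_matrix"]);k=f["k1"]
    d=np.array([(px[0]-K[0,2])/K[0,0],(px[1]-K[1,2])/K[1,1]]);u=d.copy()
    for _ in range(20): u=d/(1+k*(u@u))
    T=np.array(f["camera_from_world"]);Rm=T[:3,:3]
    return -Rm.T@T[:3,3], Rm.T@np.array([u[0],u[1],1])
def plane(f,px,z):
    o,d=ray(f,px);return o+d*(z-o[2])/d[2]
def proj(f,p):
    T=np.array(f["camera_from_world"]);K=np.array(f["camera_matrix"])
    c=T[:3,:3]@np.array(p)+T[:3,3];u=c[:2]/c[2];u=u*(1+f["k1"]*(u@u))
    return np.array([K[0,0]*u[0]+K[0,2],K[1,1]*u[1]+K[1,2]])
def save(f,n,crop=None,s=1):
    im=f["pixels"][:,:,::-1]
    if crop: im=im[crop[1]:crop[3],crop[0]:crop[2]]
    cv2.imwrite("pics/"+n,cv2.resize(im,None,fx=s,fy=s,interpolation=cv2.INTER_CUBIC))
def tool(p):
    s=r.sense();return np.round(100*R.from_quat(np.roll(s["tcp_rot"],-1)).inv().apply(np.array(p)-s["tcp_pos"]),2)
E
python3 - <<'E'
from h import *
names=["short_jar","dropper","streak_plate","magnet","tall_tube","eraser","wide_cup","narrow_cup","square_bed","oblong_bed"]
s=r.sense();print(s["tcp_pos"],s["tcp_rot"],s["width"])
for c in ["top","side"]:
    f=r.grab_frame(c);save(f,c+"0.png")
    print(c,ray(f,(320,240)))
    for n in names:
        for d in r.landmark_of(c,n)[:4]:
            print(c,n,round(d["confidence"],2),np.round(d["centre"]),np.round(plane(f,d["centre"],0.008 if 'bed' in n or 'cup' in n else 0),3))
E
```

```text
pics
[ 0.26685929 -0.6194045   0.24051179] [-9.37288379e-04  9.79381734e-01  2.02016059e-01 -2.28185350e-04] 0.08687321477310726
top (array([0.3254435 , 0.00837584, 1.3005238 ]), array([ 0.15348473, -0.01170022, -0.98829967]))
top short_jar 0.81 [462. 241.] [ 0.532 -0.313  0.   ]
top dropper 0.78 [324. 215.] [ 0.583 -0.015  0.   ]
top dropper 0.62 [291. 214.] [0.584 0.058 0.   ]
top dropper 0.52 [314. 182.] [0.657 0.009 0.   ]
top streak_plate 0.8 [372. 288.] [ 0.426 -0.12   0.   ]
top streak_plate 0.77 [429. 195.] [ 0.633 -0.244  0.   ]
top magnet 0.52 [321. 283.] [ 0.434 -0.011  0.   ]
top magnet 0.5 [229. 221.] [0.564 0.192 0.   ]
top tall_tube 0.57 [385. 226.] [ 0.562 -0.148  0.   ]
top tall_tube 0.37 [173. 255.] [0.487 0.309 0.   ]
top eraser 0.59 [429. 309.] [ 0.384 -0.243  0.   ]
top eraser 0.46 [230. 220.] [0.568 0.189 0.   ]
top wide_cup 0.69 [229. 223.] [0.558 0.19  0.008]
top narrow_cup 0.65 [172. 258.] [0.479 0.31  0.008]
top square_bed 0.88 [218. 264.] [0.469 0.21  0.008]
top oblong_bed 0.88 [184. 210.] [0.586 0.29  0.008]
top oblong_bed 0.25 [384. 223.] [ 0.566 -0.145  0.008]
side (array([0.07616997, 0.96487203, 0.77747715]), array([ 0.33509944, -0.76096495, -0.555735  ]))
side short_jar 0.84 [357. 197.] [ 0.535 -0.325  0.   ]
side dropper 0.96 [250. 253.] [0.674 0.009 0.   ]
side dropper 0.69 [291. 256.] [ 0.581 -0.014  0.   ]
side dropper 0.68 [271. 272.] [0.595 0.058 0.   ]
side streak_plate 0.54 [370. 245.] [ 0.427 -0.124  0.   ]
side streak_plate 0.47 [314. 205.] [ 0.625 -0.244  0.   ]
side magnet 0.58 [349. 272.] [ 0.436 -0.005  0.   ]
side tall_tube 0.64 [319. 231.] [ 0.562 -0.136  0.   ]
side wide_cup 0.6 [253. 309.] [0.567 0.191 0.008]
side wide_cup 0.6 [288. 254.] [ 0.585 -0.009  0.008]
side wide_cup 0.2 [217. 338.] [0.589 0.292 0.008]
side narrow_cup 0.84 [264. 361.] [0.48  0.311 0.008]
side square_bed 0.66 [294. 329.] [0.465 0.213 0.008]
side oblong_bed 0.92 [219. 337.] [0.588 0.288 0.008]
```

View pics/top0.png

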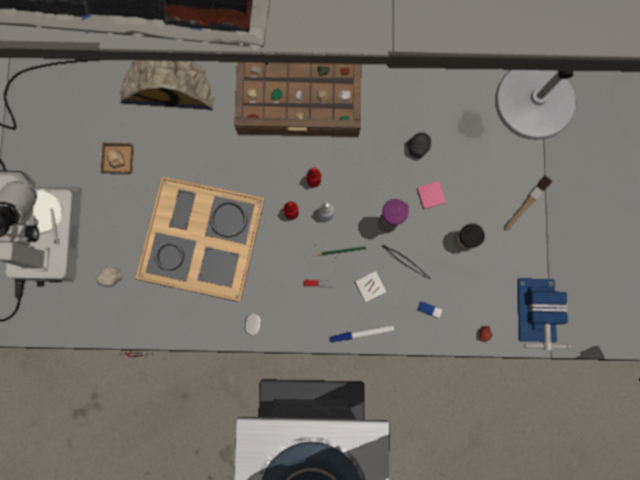

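View pics/side0.png

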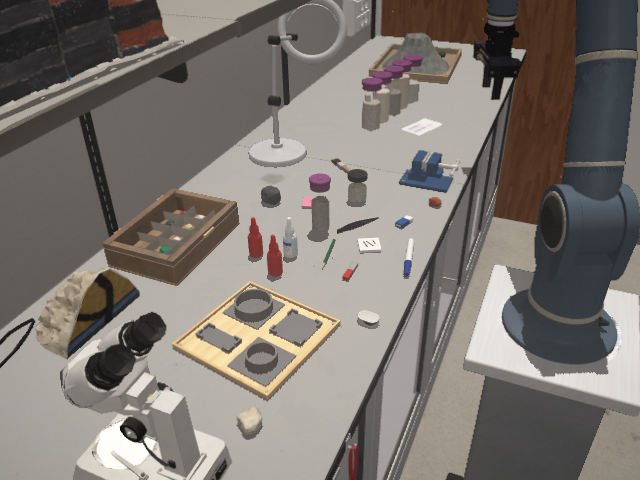

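Top view: the white dropper is at (326,212), with red look-alikes at (291,210) and (314,177). The white streaked plate is at (371,287) and the pink one at (431,195) is not meant. The red/grey magnet is at (317,283), the eraser at (430,310), the black-capped jar at (470,237) and the purple tall tube at (395,213). Caddy: narrow cup (170,257), wide cup (230,220), square bed (219,267), oblong bed (183,210).

The side view agrees: white dropper at (290,240), red ones at (255,240) and (274,258).

Run:
```python
from h import *
f=r.grab_frame("top");im=f["pixels"]
save(f,"crop1.png",(280,150,500,330),3.6)
def rect(mask,z,n):
    c=max(cv2.findContours(mask.astype(np.uint8),0,1)[0],key=cv2.contourArea)[:,0]
    P=np.array([plane(f,p,z)[:2] for p in c],np.float32)*1000
    q=cv2.minAreaRect(P); b=cv2.boxPoints(q); e=[b[1]-b[0],b[2]-b[1]];e=max(e,key=np.linalg.norm)
    print(n,np.round(q[0],1),np.round(q[1],1),"long-edge angle",round(np.arctan2(e[1],e[0]),3))
hsv=cv2.cvtColor(im,cv2.COLOR_RGB2HSV)
m=(hsv[...,0]>8)&(hsv[...,0]<26)&(hsv[...,1]>70)&(hsv[...,2]>90)
m[:170]=0;m[310:]=0;m[:,:130]=0;m[:,275:]=0
rect(m,0.012,"caddy")
for n,z,w in [("streak_plate",.0075,(371,287)),("magnet",.009,(317,283)),("eraser",.011,(430,310)),("short_jar",.075,(470,237))]:
    for d in r.silhouettes("top",n):
        b=d["bbox"]
        if abs(b[0]+b[2]/2-w[0])<15 and abs(b[1]+b[3]/2-w[1])<15: rect(d["mask"],z,n);break
# cup circles / bed
for n in ["wide_cup","narrow_cup","square_bed","oblong_bed"]:
    d=r.silhouettes("top",n)[:1]
    if d: rect(d[0]["mask"],.012,n)
# grid fit of holders from landmarks
```

```text
caddy [524.9 250.6] [230.5 230. ] long-edge angle 1.379
streak_plate [ 428.8 -116.2] [51.2 52.8] long-edge angle -1.089
magnet [433.3  -4.5] [17.1 59.7] long-edge angle -1.549
eraser [ 382.2 -241.4] [47.  18.9] long-edge angle 1.232
short_jar [ 527.  -309.6] [49.8 65.1] long-edge angle -0.792
wide_cup [566.2 189.9] [92.7 91.2] long-edge angle 1.38
narrow_cup [482.5 312.2] [91.  89.7] long-edge angle 1.368
square_bed [462.8 210. ] [79.1 73.7] long-edge angle 1.394
oblong_bed [585.  291.4] [42.7 85.2] long-edge angle -0.235
```

View pics/crop1.png

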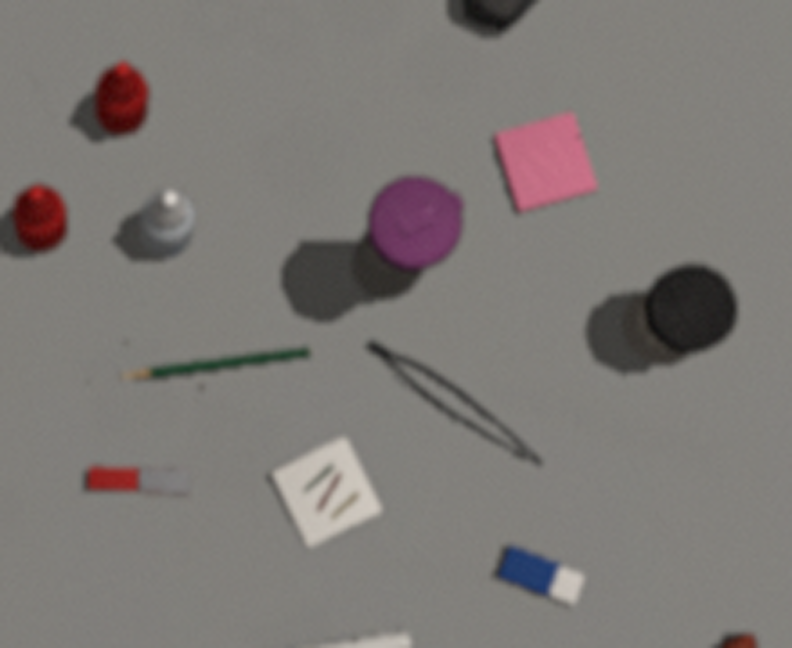

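The crop confirms the choices: white dropper, black-capped short jar, white streaked plate, red/grey magnet. Going above the jar now.

Call:
step_arm(
  deltas=[
    [[36,-17.5,4],[0,0,0]],
    [[36,-17.5,4],[0,0,0]],
    [[36,-17.5,4],[0,0,0]],
    [[36,-17.5,4],[0,0,0]],
    [[36,-17.5,4],[0,0,0]],
    [[36,-17.5,4],[0,0,0]],
    [[36,-17.5,4],[0,0,0]],
    [[36,-17.5,4],[0,0,0]],
    [[36,-17.5,4],[0,0,0]],
    [[36,-17.5,4],[0,0,0]],
    [[36,-17.5,4],[0,0,0]],
    [[36,-17.5,4],[0,0,0]],
  ],
  jaw=1,
)

```text
t: 2.55
tcp_pos: [0.5298, -0.3146, 0.2014]
tcp_rot: [-0.0, 0.979, 0.204, 0.0]
ft_force: [0.0, -0.5, 0.9]
width: 0.087
grasp_force: 0.0
```

```bash
cat >> h.py <<'E'
def rect(f,mask,z,n=""):
    c=max(cv2.findContours(mask.astype(np.uint8),0,1)[0],key=cv2.contourArea)[:,0]
    P=np.array([plane(f,p,z)[:2] for p in c],np.float32)*1000
    q=cv2.minAreaRect(P); b=cv2.boxPoints(q); e=[b[1]-b[0],b[2]-b[1]];e=max(e,key=np.linalg.norm)
    a=np.arctan2(e[1],e[0]);print(n,np.round(q[0],1),np.round(q[1],1),"long-edge angle",round(a,3));return np.array(q[0])/1000,a
def st():
    s=r.sense();Rm=R.from_quat(np.roll(s["tcp_rot"],-1)).as_matrix()
    print("t",round(s["t"],2),"tcp",np.round(s["tcp_pos"],4),"yang",round(np.arctan2(Rm[1,1],Rm[0,1]),3),"zax",np.round(Rm[:,2],3),"q",np.round(s["qpos"],2),"w",round(s["width"],4),"g",s["grasp_force"],"F",np.round(s["ft_force"],1))
E
python3 - <<'E'
from h import *
st();f=r.grab_frame("wrist");save(f,"w1.png")
for d in r.silhouettes("wrist","short_jar")[:2]: print(d["bbox"],d["confidence"])
for d in r.landmark_of("wrist","short_jar")[:2]: print(d["centre"],plane(f,d["centre"],0))
ft=r.grab_frame("top");print(plane(ft,(471.7,235.6),.075))
E
```

```text
t 2.55 tcp [ 0.5298 -0.3146  0.2014] yang -1.159 zax [ 0.  0. -1.] q [ 0.59  0.42 -0.17  1.72  0.08  1.01 -0.76] w 0.087 g 0.0 F [ 0.  -0.5  0.9]
[291.9, 190.3, 66.3, 77.0] 0.89
[322.6, 216.4] [ 0.53427089 -0.31978943  0.        ]
[ 0.53152198 -0.31567537  0.075     ]
```

View pics/w1.png

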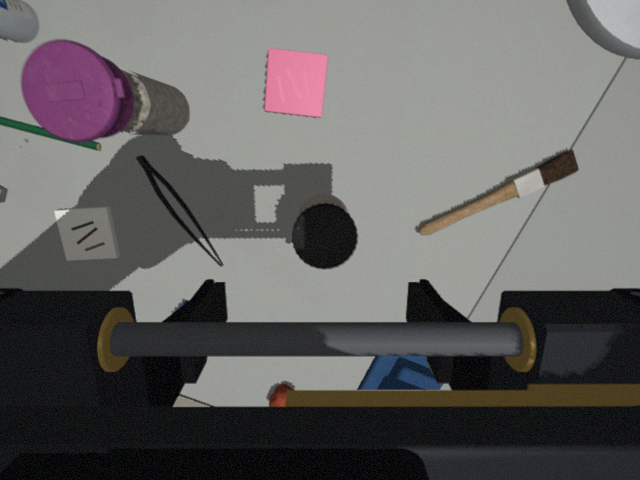

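Wrist view: the jar's cap is centred at about (325,236), between and ahead of the fingers. The tall tube is off to the left at (80,90).

Run:
```python
from h import *
f=r.grab_frame("wrist");p=plane(f,(324.5,236),.075);print(p, tool([p[0],p[1],.048]))
```

```text
[ 0.53216659 -0.32428857  0.075     ] [ 0.24  0.69 15.37]
```

Call:
step_arm(
  deltas=[
    [[0,0.6,4],[0,0,0]],
    [[0,0.6,8],[0,0,0]],
    [[0,0.6,11],[0,0,0]],
    [[0,0.6,13.5],[0,0,0]],
    [[0,0.6,15],[0,0,0]],
    [[0,0.6,15.8],[0,0,0]],
    [[0,0.6,15.8],[0,0,0]],
    [[0,0.6,15.8],[0,0,0]],
  ],
)

```text
t: 3.47
tcp_pos: [0.5309, -0.3232, 0.0441]
tcp_rot: [0.0, 0.98, 0.201, 0.0]
ft_force: [-0.3, 0.0, 0.1]
width: 0.0869
grasp_force: 0.0
```

Call:
step_arm(
  deltas=[
    [[0,0,0],[0,0,0]],
    [[0,0,0],[0,0,0]],
    [[0,0,0],[0,0,0]],
    [[0,0,0],[0,0,0]],
    [[0,0,0],[0,0,0]],
    [[0,0,0],[0,0,0]],
    [[0,0,0],[0,0,0]],
    [[0,0,0],[0,0,0]],
  ],
  jaw=-1,
  newtons=20,
)

```text
t: 4.13
tcp_pos: [0.531, -0.322, 0.0438]
tcp_rot: [-0.0, 0.979, 0.202, 0.0]
ft_force: [-0.6, 0.4, 1.8]
width: 0.0501
grasp_force: 20.0
```

Call:
step_arm(
  deltas=[
    [[0,0,-3],[0,0,0]],
    [[0,0,-7],[0,0,0]],
    [[0,0,-11],[0,0,0]],
    [[0,0,-15],[0,0,0]],
    [[0.8,-1.5,-18],[0,0,0]],
    [[2.1,-4,-18],[0,0,0]],
    [[3.6,-7,-18],[0,0,0]],
    [[5.2,-10,-18],[0,0,0]],
    [[6.7,-13,-18],[0,0,0]],
    [[8.3,-16,-18],[0,0,0]],
    [[9.8,-19,-18],[0,0,0]],
    [[11.4,-22,-18],[0,0,0]],
  ],
)

```text
t: 5.13
tcp_pos: [0.5478, -0.0737, 0.2231]
tcp_rot: [0.0, 0.979, 0.202, -0.001]
ft_force: [0.1, 0.0, -1.4]
width: 0.0504
grasp_force: 20.0
```

Call:
step_arm(
  deltas=[
    [[1.6,-3,0],[0,0,0]],
    [[3.1,-6,0],[0,0,0]],
    [[4.7,-9,0],[0,0,0]],
    [[6.2,-12,0],[0,0,0]],
    [[7.7,-15,0],[0,0,0]],
    [[9.3,-18,0],[0,0,0]],
    [[10.8,-21,0],[0,0,0]],
    [[12.1,-23.5,0],[0,0,0]],
    [[12.1,-23.5,3],[0,0,0]],
    [[12.1,-23.5,6],[0,0,0]],
    [[12.1,-23.5,8],[0,0,0]],
    [[12.1,-23.5,8],[0,0,0]],
  ],
)

```text
t: 6.13
tcp_pos: [0.5631, 0.1869, 0.1383]
tcp_rot: [0.001, 0.979, 0.202, -0.005]
ft_force: [-0.9, -0.3, -2.2]
width: 0.0505
grasp_force: 20.0
```

Run:
```python
from h import *
st();f=r.grab_frame("wrist");save(f,"w2.png");print(tool([.5665,.189,.06]))
for n in ["wide_cup","narrow_cup","square_bed","oblong_bed","short_jar"]:
  for d in r.landmark_of("wrist",n)[:1]: print(n,d["confidence"],np.round(d["centre"]),plane(f,d["centre"],0.006))
f=r.grab_frame("side");save(f,"s2.png",(160,200,400,400),3)
```

```text
t 6.13 tcp [0.5631 0.1869 0.1383] yang -1.163 zax [-0.01  -0.004 -1.   ] q [-0.13  0.47 -0.34  1.81  0.2   0.9  -1.73] w 0.0505 g 19.97721620835364 F [-0.9 -0.3 -2.2]
[ 0.26 -0.05  8.09]
wide_cup 0.81 [318. 230.] [0.5678299  0.18669724 0.006     ]
oblong_bed 0.93 [199. 152.] [0.58732545 0.29027689 0.006     ]
short_jar 0.59 [314. 271.] [0.53525622 0.17603451 0.006     ]
```

View pics/w2.png

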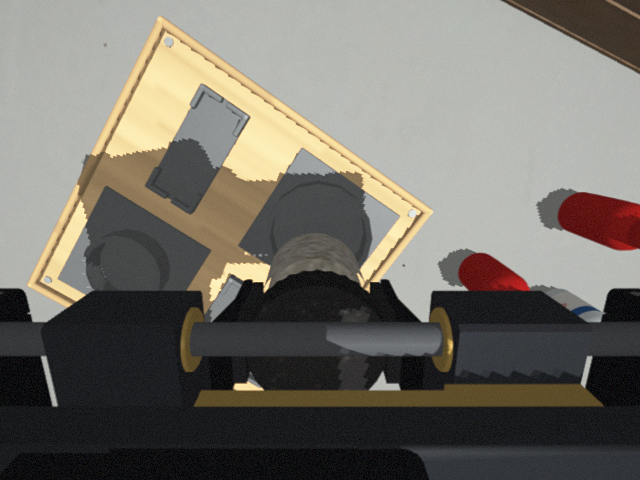

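Wrist view: the jar is held upright, with the wide cup around (315,215) directly below and ahead. Lowering.

Call:
step_arm(
  deltas=[
    [[0.3,0,2],[0,0,0]],
    [[0.3,0,4],[0,0,0]],
    [[0.3,0,6],[0,0,0]],
    [[0.3,0,7.5],[0,0,0]],
    [[0.3,0,8],[0,0,0]],
    [[0.3,0,8],[0,0,0]],
    [[0.3,0,8],[0,0,0]],
  ],
)

```text
t: 7.07
tcp_pos: [0.5701, 0.1901, 0.0646]
tcp_rot: [-0.0, 0.979, 0.202, 0.001]
ft_force: [0.4, -0.2, -1.3]
width: 0.0508
grasp_force: 20.0
```

Call:
step_arm(
  deltas=[
    [[0,0,0.2],[0,0,0]],
    [[0,0,0.4],[0,0,0]],
    [[0,0,0.6],[0,0,0]],
    [[0,0,0.6],[0,0,0]],
    [[0,0,0.6],[0,0,0]],
  ],
)

```text
t: 7.48
tcp_pos: [0.5695, 0.1897, 0.0577]
tcp_rot: [0.0, 0.979, 0.202, 0.0]
ft_force: [0.5, 0.5, -1.7]
width: 0.0506
grasp_force: 20.0
```

Call:
step_arm(
  deltas=[
    [[-0.2,0,0.2],[0,0,0]],
    [[-0.2,0,0.4],[0,0,0]],
    [[-0.2,0,0.4],[0,0,0]],
    [[-0.2,0,0.4],[0,0,0]],
  ],
)

```text
t: 7.82
tcp_pos: [0.5674, 0.1889, 0.0533]
tcp_rot: [0.0, 0.979, 0.202, -0.0]
ft_force: [-0.1, 0.0, -2.2]
width: 0.0502
grasp_force: 20.0
```

Call:
step_arm(
  deltas=[
    [[0,0,0.15],[0,0,0]],
    [[0,0,0.3],[0,0,0]],
    [[0,0,0.3],[0,0,0]],
    [[0,0,0.3],[0,0,0]],
  ],
)

```text
t: 8.15
tcp_pos: [0.5686, 0.1897, 0.0526]
tcp_rot: [-0.0, 0.979, 0.202, 0.001]
ft_force: [-2.2, -0.3, 9.2]
width: 0.0504
grasp_force: 19.9
```

Contact on the cup floor. Release and retreat, then on to the dropper.

Call:
step_arm(
  deltas=[
    [[0,0,-0.2],[0,0,0]],
    [[0,0,-0.2],[0,0,0]],
    [[0,0,-0.2],[0,0,0]],
    [[0,0,-0.2],[0,0,0]],
    [[0,0,-0.2],[0,0,0]],
    [[0,0,-3],[0,0,0]],
    [[0,0,-7],[0,0,0]],
    [[0,0,-11],[0,0,0]],
    [[0,0,-15],[0,0,0]],
    [[0,0,-15],[0,0,0]],
  ],
  jaw=1,
)

```text
t: 8.98
tcp_pos: [0.5719, 0.1913, 0.2091]
tcp_rot: [-0.001, 0.979, 0.202, 0.008]
ft_force: [1.6, 0.5, 0.4]
width: 0.0866
grasp_force: 0.0
```

Run:
```python
from h import *
st();f=r.grab_frame("side");save(f,"s3.png",(160,200,400,400),3);
for n in ["wide_cup","short_jar"]:
  for d in r.landmark_of("side",n)[:2]: print(n,d["confidence"],np.round(d["centre"]),plane(f,d["centre"],0.006))
print(tool([.572,-.017,.2]))
```

```text
t 8.98 tcp [0.5719 0.1913 0.2091] yang -1.164 zax [ 0.015  0.005 -1.   ] q [-0.12  0.4  -0.36  1.74  0.17  1.01 -1.7 ] w 0.0866 g 0.0 F [1.6 0.5 0.4]
wide_cup 0.73 [254. 307.] [0.56967457 0.18413434 0.006     ]
short_jar 0.59 [250. 308.] [0.57498632 0.19000883 0.006     ]
[-7.72 19.08  0.06]
```

View pics/s3.png

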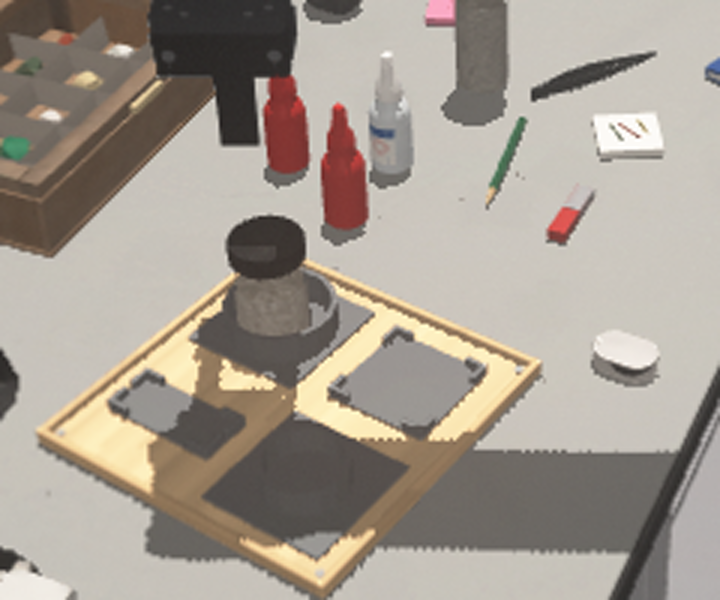

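The side view shows the jar upright in the wide cup at crop (271,290), perhaps a little off-centre. I'll check from the wrist.

Run:
```python
from h import *
f=r.grab_frame("wrist");save(f,"w4.png",(200,150,440,330),3)
for n in ["wide_cup","short_jar"]:
  for d in r.landmark_of("wrist",n)[:2]: print(n,d["confidence"],np.round(d["centre"]),plane(f,d["centre"],0.006))
c=[.5667,.189]
for z,rad in((.028,.034),(.009,.034),(.084,.0255)):
  q=[proj(f,[c[0]+rad*a,c[1]+rad*b,z]) for a,b in((1,0),(-1,0),(0,1),(0,-1))];print(z,np.round((np.array(q)-[200,150])*3))
```

```text
short_jar 0.78 [313. 214.] [0.57140182 0.19301866 0.006     ]
0.028 [[392. 122.]
 [301. 328.]
 [238. 183.]
 [449. 272.]]
0.009 [[389. 113.]
 [303. 309.]
 [244. 171.]
 [444. 256.]]
0.084 [[386. 187.]
 [304. 370.]
 [248. 241.]
 [438. 320.]]
```

View pics/w4.png

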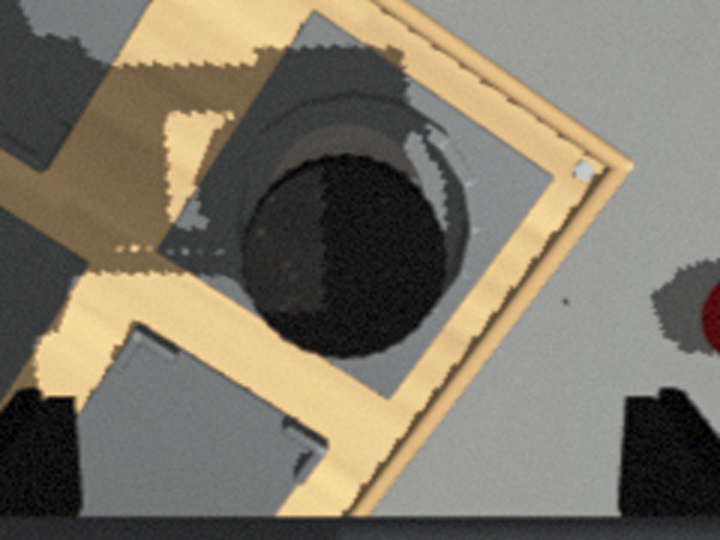

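Run:
```python
from h import *
f=r.grab_frame("wrist")
P=[plane(f,(200+a/3,150+b/3),.008) for a,b in((315,10),(553,178),(388,398),(160,250))]
print(np.mean(P,0),np.linalg.norm(P[0]-P[2]),np.linalg.norm(P[1]-P[3]));print(plane(f,(200+345/3,150+256/3),.084))
```

```text
[0.5663922  0.18602072 0.008     ] 0.12534250672485509 0.12433205420267375
[0.57175137 0.19106927 0.084     ]
```

The jar is about 7 mm off-centre, and the cup cannot let it go past 10 mm, so it is fine. Going above the white dropper with the jaws turned to clear the red ones.

Call:
step_arm(
  deltas=[
    [[-1.5,4,0],[0,0,-0.1]],
    [[-3,8,0],[0,0,-0.2]],
    [[-4.5,12,0],[0,0,-0.3]],
    [[-6,16,0],[0,0,-0.38]],
    [[-7.4,19.1,0],[0,0,-0.38]],
    [[-7.4,19.1,0],[0,0,-0.38]],
    [[-7.4,19.1,0],[0,0,-0.38]],
    [[-7.4,19.1,0],[0,0,-0.38]],
  ],
  jaw=0.3,
)

```text
t: 10.0
tcp_pos: [0.5748, -0.0151, 0.1997]
tcp_rot: [-0.001, 0.924, 0.383, -0.001]
ft_force: [-0.0, 0.8, -0.3]
width: 0.0567
grasp_force: 0.0
```

Run:
```python
from h import *
st();f=r.grab_frame("wrist");save(f,"w5.png")
for d in r.landmark_of("wrist","dropper")[:4]: p=plane(f,d["centre"],0);print(d["confidence"],np.round(d["centre"]),p,tool([p[0],p[1],.052]))
print(tool([.582,-.0145,.052]),proj(f,[.582,-.0145,.098]),proj(f,[.582,-.0145,0]))
```

```text
t 10.0 tcp [ 0.5748 -0.0151  0.1997] yang -0.784 zax [-0.002  0.001 -1.   ] q [ 0.26  0.38 -0.39  1.81  0.17  0.99 -0.98] w 0.0567 g 0.0 F [-0.   0.8 -0.3]
0.77 [327. 214.] [ 0.58523413 -0.01961315  0.        ] [ 0.29  1.17 14.81]
0.76 [269. 153.] [0.5874606  0.05882117 0.        ] [ 6.02 -4.19 14.82]
0.71 [367. 139.] [0.65879691 0.00466629 0.        ] [ 7.19  4.69 14.81]
[ 0.43  0.58 14.81] [322.81498484 240.80706701] [321.2154054  212.91137471]
```

View pics/w5.png

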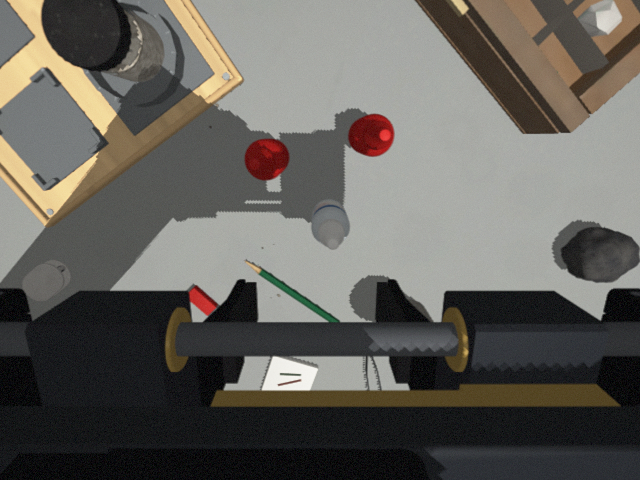

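Wrist view: the white dropper's tip is at (333,243) and its body at (328,218). Red look-alikes are at (267,158) and (371,135), clear of the finger line. Descending on the white one.

Call:
step_arm(
  deltas=[
    [[0.3,1.1,1],[0,0,0]],
    [[0.3,1.1,4],[0,0,0]],
    [[0.3,1.1,7],[0,0,0]],
    [[0.3,1.1,10],[0,0,0]],
    [[0.3,1.1,12.5],[0,0,0]],
    [[0.3,1.1,14],[0,0,0]],
    [[0.3,1.1,14.7],[0,0,0]],
    [[0.3,1.1,14.7],[0,0,0]],
    [[0.3,1.1,14.7],[0,0,0]],
  ],
)

```text
t: 10.85
tcp_pos: [0.5856, -0.0201, 0.054]
tcp_rot: [-0.0, 0.923, 0.384, 0.0]
ft_force: [0.7, 0.5, -0.7]
width: 0.0565
grasp_force: 0.0
```

Call:
step_arm(
  deltas=[
    [[0,0,0],[0,0,0]],
    [[0,0,0],[0,0,0]],
    [[0,0,0],[0,0,0]],
    [[0,0,0],[0,0,0]],
    [[0,0,0],[0,0,0]],
    [[0,0,0],[0,0,0]],
    [[0,0,0],[0,0,0]],
  ],
  jaw=-1,
  newtons=12,
)

```text
t: 11.43
tcp_pos: [0.5855, -0.0213, 0.0541]
tcp_rot: [0.0, 0.924, 0.383, 0.0]
ft_force: [-0.1, -0.2, 2.5]
width: 0.0312
grasp_force: 12.0
```

Call:
step_arm(
  deltas=[
    [[0,0,-4],[0,0,0]],
    [[0,0,-8],[0,0,0]],
    [[0,0,-12],[0,0,0]],
    [[0.8,-1.5,-15],[0,0,0]],
    [[2.4,-4.5,-15],[0,0,0]],
    [[4,-7.5,-15],[0,0,0]],
    [[5.6,-10.5,-15],[0,0,0]],
    [[7.2,-13.5,-15],[0,0,0]],
    [[8.8,-16.5,-15],[0,0,0]],
    [[10.4,-19.5,-15],[0,0,0]],
    [[12,-22.5,-15],[0,0,0]],
    [[13.5,-25.5,-15],[0,0,0]],
  ],
)

```text
t: 12.43
tcp_pos: [0.499, 0.2556, 0.2034]
tcp_rot: [0.0, 0.924, 0.383, -0.0]
ft_force: [0.7, 0.3, -0.7]
width: 0.0312
grasp_force: 12.0
```

Call:
step_arm(
  deltas=[
    [[1.5,-3,0],[0,0,0]],
    [[2.8,-5.3,2],[0,0,0]],
    [[2.8,-5.3,5],[0,0,0]],
    [[2.8,-5.3,8],[0,0,0]],
    [[2.8,-5.3,8],[0,0,0]],
    [[2.8,-5.3,8],[0,0,0]],
    [[2.8,-5.3,8],[0,0,0]],
  ],
)

```text
t: 13.02
tcp_pos: [0.4829, 0.3119, 0.1247]
tcp_rot: [-0.0, 0.924, 0.383, 0.001]
ft_force: [-0.0, 0.6, -0.5]
width: 0.0312
grasp_force: 12.0
```

Run:
```python
from h import *
st();f=r.grab_frame("wrist")
for n in ["narrow_cup","oblong_bed","dropper"]:
  for d in r.landmark_of("wrist",n)[:1]: print(n,d["confidence"],np.round(d["centre"]),plane(f,d["centre"],0.006))
print(tool([.4835,.312,.064]))
```

```text
t 13.02 tcp [0.4829 0.3119 0.1247] yang -0.785 zax [ 0.001  0.001 -1.   ] q [-0.29  0.48 -0.47  1.87  0.28  0.86 -1.68] w 0.0312 g 11.99457418784732 F [-0.   0.6 -0.5]
narrow_cup 0.85 [319. 243.] [0.48406495 0.30970853 0.006     ]
oblong_bed 0.93 [445. 160.] [0.58890836 0.29027177 0.006     ]
dropper 0.89 [316. 274.] [0.46522416 0.29386465 0.006     ]
[0.01 0.01 6.13]
```

Call:
step_arm(
  deltas=[
    [[0,0.1,2],[0,0,0]],
    [[0,0.1,4],[0,0,0]],
    [[0,0.1,5.3],[0,0,0]],
    [[0,0.1,5.8],[0,0,0]],
    [[0,0.1,5.8],[0,0,0]],
    [[0,0.1,5.8],[0,0,0]],
  ],
)

```text
t: 13.72
tcp_pos: [0.4832, 0.3112, 0.0661]
tcp_rot: [-0.0, 0.924, 0.383, 0.0]
ft_force: [0.3, 0.6, -0.5]
width: 0.0313
grasp_force: 12.0
```

Call:
step_arm(
  deltas=[
    [[0,0,0.1],[0,0,0]],
    [[0,0,0.2],[0,0,0]],
    [[0,0,0.3],[0,0,0]],
    [[0,0,0.4],[0,0,0]],
    [[0,0,0.4],[0,0,0]],
  ],
)

```text
t: 14.13
tcp_pos: [0.4835, 0.3115, 0.063]
tcp_rot: [-0.0, 0.924, 0.383, 0.001]
ft_force: [-1.7, 0.5, 6.6]
width: 0.0314
grasp_force: 12.0
```

Contact on the floor again. Release, retreat, and head to the magnet.

Call:
step_arm(
  deltas=[
    [[0,0,-0.2],[0,0,0]],
    [[0,0,-0.2],[0,0,0]],
    [[0,0,-0.2],[0,0,0]],
    [[0,0,-0.2],[0,0,0]],
    [[0,0,-1],[0,0,0]],
    [[0,0,-4],[0,0,0]],
    [[0,0,-8],[0,0,0]],
    [[0,0,-12],[0,0,0]],
    [[0,0,-13.5],[0,0,0]],
    [[0,0,-13.5],[0,0,0]],
    [[-2,1.5,-13.5],[0,0,-0.1]],
    [[-5,3.7,-13.5],[0,0,-0.2]],
  ],
  jaw=0.5,
)

```text
t: 15.13
tcp_pos: [0.473, 0.2521, 0.1968]
tcp_rot: [-0.001, 0.878, 0.478, 0.001]
ft_force: [0.5, -0.7, -0.7]
width: 0.0655
grasp_force: 0.0
```

Run:
```python
from h import *
st();s=r.sense();Rm=R.from_quat(np.roll(s["tcp_rot"],-1)).as_matrix()
print(tool([.434,-.005,.20]))
f=r.grab_frame("wrist");d=r.landmark_of("wrist","dropper")[:2];print([(x["confidence"],x["centre"],plane(f,x["centre"],.009)) for x in d])
f=r.grab_frame("side");save(f,"s6.png",(200,260,360,400),4)
```

```text
t 15.13 tcp [0.473  0.2521 0.1968] yang -0.573 zax [ 0.001  0.003 -1.   ] q [-0.12  0.34 -0.55  1.89  0.21  0.97 -1.34] w 0.0655 g 0.0 F [ 0.5 -0.7 -0.7]
[-23.72  10.67  -0.4 ]
[(0.8, [289.4, 157.9], array([0.48432531, 0.31363184, 0.009     ]))]
```

View pics/s6.png

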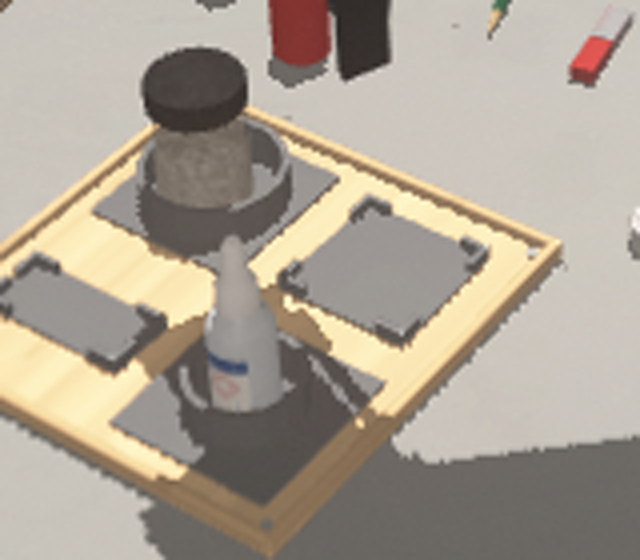

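Side crop: the jar at (200,140) and the dropper at (243,340) both stand upright in their cups. On to above the magnet.

Call:
step_arm(
  deltas=[
    [[-3.5,1.6,0],[0,0,-0.1]],
    [[-7,3.2,0],[0,0,-0.2]],
    [[-10.5,4.8,0],[0,0,-0.3]],
    [[-14,6.4,0],[0,0,-0.4]],
    [[-17.5,7.9,0],[0,0,-0.5]],
    [[-21,9.5,0],[0,0,-0.6]],
    [[-23.7,10.7,0],[0,0,-0.6]],
    [[-23.7,10.7,0],[0,0,-0.6]],
    [[-23.7,10.7,0],[0,0,-0.6]],
    [[-23.7,10.7,0],[0,0,-0.6]],
  ],
  jaw=0,
)

```text
t: 16.12
tcp_pos: [0.4326, -0.0062, 0.1965]
tcp_rot: [-0.0, 0.701, 0.713, 0.0]
ft_force: [0.0, -0.1, 0.5]
width: 0.0436
grasp_force: 0.0
```

Run:
```python
from h import *
st();f=r.grab_frame("wrist");save(f,"w7.png")
for d in r.silhouettes("wrist","magnet")[:2]: print(d["confidence"],d["bbox"]);c,a=rect(f,d["mask"],.009);print(tool([c[0],c[1],.022]))
for d in r.landmark_of("wrist","magnet")[:2]: print(d["centre"],plane(f,d["centre"],0))
```

```text
t 16.12 tcp [ 0.4326 -0.0062  0.1965] yang 0.017 zax [ 0.     0.001 -1.   ] q [ 0.43  0.17 -0.57  2.1   0.11  0.9  -0.18] w 0.0436 g 0.0 F [ 0.  -0.1  0.5]
0.75 [312.4, 190.4, 13.2, 61.5]
 [434.8  -6.7] [59.6 13.9] long-edge angle 1.564
[-0.14  0.21 17.45]
[315.8, 221.4] [ 0.43198015 -0.0079423   0.        ]
```

View pics/w7.png

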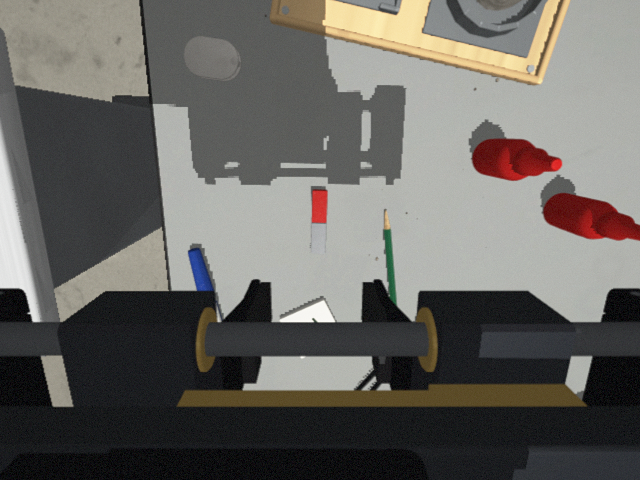

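The magnet is at (319,220), aligned with the image columns, and the jaws close across it. Descending.

Call:
step_arm(
  deltas=[
    [[-0.1,0.1,4],[0,0,0]],
    [[-0.1,0.1,8],[0,0,0]],
    [[-0.1,0.1,12],[0,0,0]],
    [[-0.1,0.1,15],[0,0,0]],
    [[-0.1,0.1,16.5],[0,0,0]],
    [[-0.1,0.1,17.2],[0,0,0]],
    [[-0.1,0.1,17.2],[0,0,0]],
    [[-0.1,0.1,17.2],[0,0,0]],
  ],
)

```text
t: 16.93
tcp_pos: [0.434, -0.0074, 0.025]
tcp_rot: [0.0, 0.701, 0.713, 0.0]
ft_force: [0.0, -0.2, -0.2]
width: 0.044
grasp_force: 0.0
```

Call:
step_arm(
  deltas=[
    [[0,0,0.2],[0,0,0]],
    [[0,0,0.3],[0,0,0]],
    [[0,0,0.3],[0,0,0]],
    [[0,0,0.3],[0,0,0]],
  ],
)

```text
t: 17.27
tcp_pos: [0.4338, -0.0085, 0.0222]
tcp_rot: [0.001, 0.702, 0.713, 0.0]
ft_force: [-0.1, -0.4, 0.6]
width: 0.0435
grasp_force: 0.0
```

Call:
step_arm(
  deltas=[
    [[0,0,0],[0,0,0]],
    [[0,0,0],[0,0,0]],
    [[0,0,0],[0,0,0]],
    [[0,0,0],[0,0,0]],
    [[0,0,0],[0,0,0]],
    [[0,0,0],[0,0,0]],
    [[0,0,0],[0,0,0]],
  ],
  jaw=-1,
  newtons=20,
)

```text
t: 17.85
tcp_pos: [0.4334, -0.0084, 0.0216]
tcp_rot: [0.0, 0.701, 0.713, 0.0]
ft_force: [0.1, 0.3, 0.3]
width: 0.0136
grasp_force: 20.0
```

Call:
step_arm(
  deltas=[
    [[0,0,-4],[0,0,0]],
    [[0,0,-8],[0,0,0]],
    [[0,0,-12],[0,0,-0.1]],
    [[2,1,-15],[0,0,-0.2]],
    [[5,2.6,-15],[0,0,-0.3]],
    [[8,4.2,-15],[0,0,-0.4]],
    [[11,5.8,-15],[0,0,-0.5]],
    [[14,7.4,-15],[0,0,-0.6]],
    [[17,9,-15],[0,0,-0.7]],
    [[20,10.6,-15],[0,0,-0.8]],
    [[23,12.2,-15],[0,0,-0.9]],
    [[26,13.8,-15],[0,0,-1]],
  ],
)

```text
t: 18.85
tcp_pos: [0.5675, 0.2549, 0.171]
tcp_rot: [-0.0, 0.272, 0.962, -0.0]
ft_force: [0.8, -0.3, -0.3]
width: 0.0135
grasp_force: 20.0
```

Run:
```python
from h import *
st();print(tool([.5865,.292,.1]))
```

```text
t 18.85 tcp [0.5675 0.2549 0.171 ] yang 1.021 zax [-0.001 -0.001 -1.   ] q [ 0.06  0.57 -0.78  1.71  0.45  1.05  0.15] w 0.0135 g 19.994468539953232 F [ 0.8 -0.3 -0.3]
[0.32 4.16 7.1 ]
```

Call:
step_arm(
  deltas=[
    [[0.1,1.5,0],[0,0,-0.1]],
    [[0.2,3,0],[0,0,-0.2]],
    [[0.3,4.2,2],[0,0,-0.3]],
    [[0.3,4.2,5],[0,0,-0.36]],
    [[0.3,4.2,7],[0,0,-0.36]],
    [[0.3,4.2,8],[0,0,-0.36]],
    [[0.3,4.2,8],[0,0,-0.36]],
    [[0.3,4.2,8],[0,0,-0.36]],
  ],
)

```text
t: 19.52
tcp_pos: [0.5867, 0.2911, 0.0916]
tcp_rot: [-0.0, 0.097, 0.995, -0.0]
ft_force: [0.4, -0.5, -0.1]
width: 0.0137
grasp_force: 20.0
```

Run:
```python
from h import *
st();print(tool([.5865,.292,.032]))
f=r.grab_frame("wrist");save(f,"w8.png")
for d in r.silhouettes("wrist","oblong_bed")[:1]: rect(f,d["mask"],.012)
for n in ["oblong_bed","magnet","wide_cup","narrow_cup"]:
  for d in r.landmark_of("wrist",n)[:1]: print(n,d["confidence"],d["centre"],plane(f,d["centre"],.006))
```

```text
t 19.52 tcp [0.5867 0.2911 0.0916] yang 1.376 zax [-0. -0. -1.] q [ 0.    0.73 -0.79  1.68  0.6   0.99  0.37] w 0.0137 g 19.99521240592003 F [ 0.4 -0.5 -0.1]
[0.04 0.09 5.96]
 [573.4 293.2] [38.  55.8] long-edge angle -0.194
magnet 0.6 [317.2, 294.2] [0.61269627 0.28593306 0.006     ]
```

View pics/w8.png

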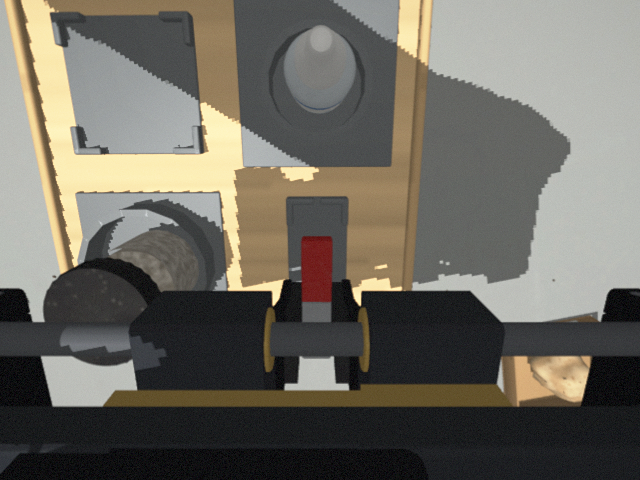

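Wrist view: the magnet is gripped across (317,295) and aligned with the oblong bed at (317,245). The gripper body would come level with the jar's cap (top about 84 mm) if I went fully down, so I'll stop with the magnet just inside the corner walls and let it drop the last few mm.

Call:
step_arm(
  deltas=[
    [[0,0.1,2],[0,0,0]],
    [[0,0.1,4],[0,0,0]],
    [[0,0.1,4.8],[0,0,0]],
    [[0,0.1,5.1],[0,0,0]],
    [[0,0.1,5.1],[0,0,0]],
    [[0,0.1,5.1],[0,0,0]],
    [[0,0.1,5.1],[0,0,0]],
  ],
)

```text
t: 20.4
tcp_pos: [0.5875, 0.2927, 0.0418]
tcp_rot: [0.001, 0.097, 0.995, 0.001]
ft_force: [-0.6, -0.3, -0.6]
width: 0.0138
grasp_force: 20.0
```

Call:
step_arm(
  deltas=[
    [[0,0,0.2],[0,0,0]],
    [[0,0,0.4],[0,0,0]],
    [[0,0,0.5],[0,0,0]],
    [[0,0,0.5],[0,0,0]],
    [[0,0,0.5],[0,0,0]],
  ],
)

```text
t: 20.82
tcp_pos: [0.5869, 0.292, 0.0355]
tcp_rot: [-0.0, 0.097, 0.995, -0.0]
ft_force: [1.5, -0.0, -0.5]
width: 0.0135
grasp_force: 20.0
```

Call:
step_arm(
  deltas=[
    [[0,0,0],[0,0,0]],
    [[0,0,0],[0,0,0]],
    [[0,0,0],[0,0,0]],
    [[0,0,0],[0,0,0]],
    [[0,0,0],[0,0,0]],
    [[0,0,-1],[0,0,0]],
    [[0,0,-4],[0,0,0]],
    [[0,0,-8],[0,0,0]],
    [[0,0,-12],[0,0,0]],
    [[0,0,-16],[0,0,0]],
    [[0,0,-16],[0,0,0]],
    [[0,0,-16],[0,0,0]],
  ],
  jaw=-0.2,
)

```text
t: 21.82
tcp_pos: [0.5879, 0.2934, 0.1995]
tcp_rot: [0.003, 0.097, 0.995, 0.002]
ft_force: [-0.7, -0.5, -0.5]
width: 0.0345
grasp_force: 0.0
```

Run:
```python
from h import *
st();f=r.grab_frame("wrist");save(f,"w9.png",(200,100,440,290),3)
for n in ["oblong_bed","magnet"]:
  for d in r.silhouettes("wrist",n)[:1]: rect(f,d["mask"],.015,n)
print(tool([.4285,-.118,.195]))
```

```text
t 21.82 tcp [0.5879 0.2934 0.1995] yang 1.376 zax [ 0.006  0.003 -1.   ] q [ 0.04  0.62 -0.86  1.59  0.5   1.15  0.45] w 0.0345 g 0.0 F [-0.7 -0.5 -0.5]
oblong_bed [587.3 290.8] [37.5 83.6] long-edge angle -0.194
magnet [584.9 291.7] [13.5 60.9] long-edge angle -0.19
[ 7.560e+00 -4.321e+01  3.000e-02]
```

View pics/w9.png

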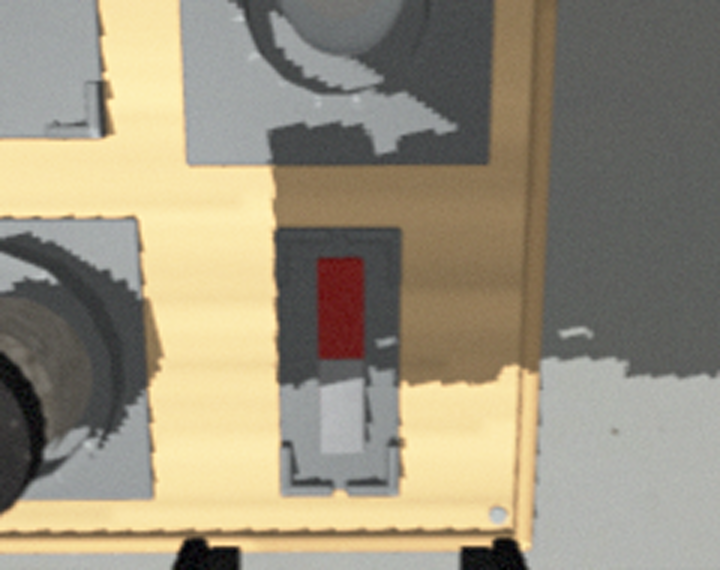

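The magnet lies centred in the oblong bed at crop (341,355). Now the plate.

Call:
step_arm(
  deltas=[
    [[0.6,-3.6,0],[0,0,0.1]],
    [[1.3,-7.2,0],[0,0,0.2]],
    [[1.9,-10.8,0],[0,0,0.3]],
    [[2.5,-14.4,0],[0,0,0.4]],
    [[3.2,-18,0],[0,0,0.5]],
    [[3.8,-21.6,0],[0,0,0.6]],
    [[4.4,-25.2,0],[0,0,0.7]],
    [[5,-28.8,0],[0,0,0.8]],
    [[5.7,-32.4,0],[0,0,0.89]],
    [[6.3,-36,0],[0,0,0.89]],
    [[6.9,-39.6,0],[0,0,0.89]],
    [[7.5,-43.2,0],[0,0,0.89]],
  ],
  jaw=1,
)

```text
t: 22.97
tcp_pos: [0.4277, -0.1187, 0.1944]
tcp_rot: [-0.001, 0.516, 0.856, -0.0]
ft_force: [1.2, -0.4, -0.3]
width: 0.0867
grasp_force: 0.0
```

Call:
step_arm(
  deltas=[
    [[0,0,0],[0,0,0]],
    [[0,0,0],[0,0,0]],
    [[0,0,0],[0,0,0]],
  ],
)

```text
t: 23.22
tcp_pos: [0.4293, -0.1168, 0.1948]
tcp_rot: [-0.001, 0.516, 0.856, 0.0]
ft_force: [-0.4, 0.7, -0.6]
width: 0.0872
grasp_force: 0.0
```

Run:
```python
from h import *
st();f=r.grab_frame("wrist");save(f,"w10.png")
for d in r.silhouettes("wrist","streak_plate")[:2]: print(d["confidence"],d["bbox"]);c,a=rect(f,d["mask"],.0075);print(tool([c[0],c[1],.0235]))
```

```text
t 23.22 tcp [ 0.4293 -0.1168  0.1948] yang 0.486 zax [-0.001  0.001 -1.   ] q [ 0.78  0.21 -0.68  2.08  0.17  0.91  0.49] w 0.0872 g 0.0 F [-0.4  0.7 -0.6]
0.89 [289.0, 193.2, 56.5, 58.3]
 [ 429.8 -117.9] [49.7 50.7] long-edge angle -1.104
[-0.2  -0.11 17.17]
```

View pics/w10.png

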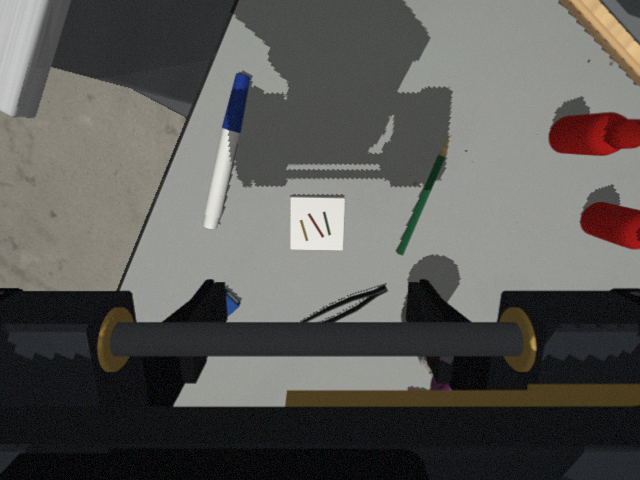

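Wrist view: the white streaked plate is at (317,223), square to the jaws. The pencil at (420,200) and the eraser at (232,300) are clear of the fingers. Descending.

Call:
step_arm(
  deltas=[
    [[-0.1,-0.1,4],[0,0,0]],
    [[-0.1,-0.1,8],[0,0,0]],
    [[-0.1,-0.1,12],[0,0,0]],
    [[-0.1,-0.1,15],[0,0,0]],
    [[-0.1,-0.1,16.5],[0,0,0]],
    [[-0.1,-0.1,17.2],[0,0,0]],
    [[-0.1,-0.1,17.2],[0,0,0]],
    [[-0.1,-0.1,17.2],[0,0,0]],
    [[-0.1,-0.1,17.2],[0,0,0]],
  ],
  jaw=0.75,
)

```text
t: 24.07
tcp_pos: [0.4305, -0.1183, 0.0247]
tcp_rot: [0.001, 0.516, 0.857, 0.0]
ft_force: [-0.1, -0.2, 1.0]
width: 0.0761
grasp_force: 0.0
```

Call:
step_arm(
  deltas=[
    [[0,0,0.2],[0,0,0]],
    [[0,0,0.2],[0,0,0]],
    [[0,0,0.2],[0,0,0]],
  ],
)

```text
t: 24.32
tcp_pos: [0.4297, -0.1189, 0.0222]
tcp_rot: [0.001, 0.516, 0.856, 0.0]
ft_force: [-0.7, -0.2, 0.5]
width: 0.076
grasp_force: 0.0
```

Call:
step_arm(
  deltas=[
    [[0,0,0],[0,0,0]],
    [[0,0,0],[0,0,0]],
    [[0,0,0],[0,0,0]],
    [[0,0,0],[0,0,0]],
    [[0,0,0],[0,0,0]],
    [[0,0,0],[0,0,0]],
    [[0,0,0],[0,0,0]],
  ],
  jaw=-1,
  newtons=20,
)

```text
t: 24.9
tcp_pos: [0.4294, -0.1186, 0.0216]
tcp_rot: [0.0, 0.516, 0.857, -0.0]
ft_force: [0.1, -0.0, 1.5]
width: 0.0495
grasp_force: 20.0
```

Call:
step_arm(
  deltas=[
    [[0,0,-4],[0,0,0]],
    [[0,0,-8],[0,0,0]],
    [[0,0,-12],[0,0,0]],
    [[2,1.4,-15],[0,0,0.1]],
    [[5,3.4,-15],[0,0,0.2]],
    [[8,5.4,-15],[0,0,0.3]],
    [[11,7.4,-15],[0,0,0.4]],
    [[14,9.4,-15],[0,0,0.5]],
    [[17,11.4,-15],[0,0,0.6]],
    [[20,13.4,-15],[0,0,0.68]],
    [[23.5,15.8,-15],[0,0,0.68]],
    [[27.3,18.3,-15],[0,0,0.68]],
  ],
)

```text
t: 25.9
tcp_pos: [0.4629, 0.205, 0.1714]
tcp_rot: [0.0, 0.773, 0.635, -0.0]
ft_force: [1.0, -0.5, -0.5]
width: 0.05
grasp_force: 20.0
```

Call:
step_arm(
  deltas=[
    [[0,0,2],[0,0,0]],
    [[0,0,5],[0,0,0]],
    [[0,0,7],[0,0,0]],
    [[0,0,7],[0,0,0]],
    [[0,0,7],[0,0,0]],
    [[0,0,7],[0,0,0]],
  ],
)

```text
t: 26.4
tcp_pos: [0.4638, 0.2041, 0.1025]
tcp_rot: [0.0, 0.772, 0.635, 0.001]
ft_force: [-0.4, 0.4, 0.8]
width: 0.0494
grasp_force: 20.0
```

Run:
```python
from h import *
st();f=r.grab_frame("wrist");save(f,"w11.png")
for n in ["square_bed","streak_plate"]:
  for d in r.landmark_of("wrist",n)[:1]: print(n,d["confidence"],d["centre"],plane(f,d["centre"],.006))
print(tool([.4634,.2085,.0365]))
```

```text
t 26.4 tcp [0.4638 0.2041 0.1025] yang -0.194 zax [ 0.001  0.001 -1.   ] q [ 0.    0.45 -0.63  2.04  0.37  0.77 -1.04] w 0.0494 g 19.982812106609344 F [-0.4  0.4  0.8]
square_bed 0.89 [313.7, 248.0] [0.46235492 0.20643885 0.006     ]
streak_plate 0.62 [313.6, 298.3] [0.45503748 0.1697395  0.006     ]
[ 0.42 -0.17  6.65]
```

View pics/w11.png

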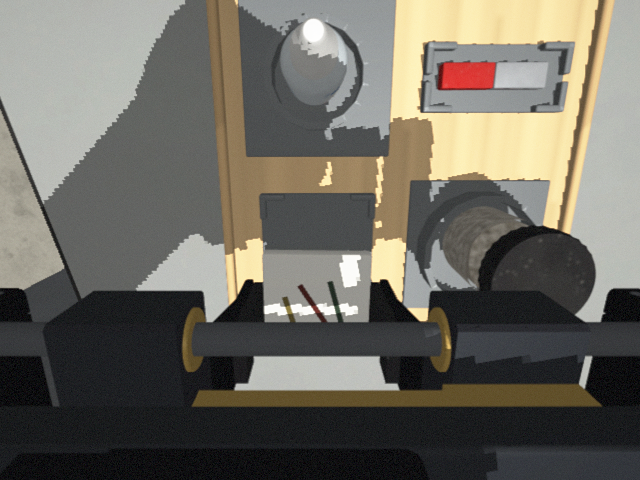

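Wrist view: the plate is gripped at (317,290), over the square bed at (317,235) and aligned with it. The jar's cap is at right (537,275), so again stop with the gripper body above it and drop the plate the last few mm.

Call:
step_arm(
  deltas=[
    [[0.3,-0.1,2],[0,0,0]],
    [[0.3,-0.1,4],[0,0,0]],
    [[0.3,-0.1,5.4],[0,0,0]],
    [[0.3,-0.1,6.1],[0,0,0]],
    [[0.3,-0.1,6.1],[0,0,0]],
    [[0.3,-0.1,6.1],[0,0,0]],
    [[0.3,-0.1,6.1],[0,0,0]],
  ],
)

```text
t: 27.13
tcp_pos: [0.4636, 0.2073, 0.0417]
tcp_rot: [0.0, 0.772, 0.635, 0.001]
ft_force: [-0.1, -0.0, -0.5]
width: 0.0499
grasp_force: 20.0
```

Call:
step_arm(
  deltas=[
    [[0,0,0.2],[0,0,0]],
    [[0,0,0.4],[0,0,0]],
    [[0,0,0.5],[0,0,0]],
    [[0,0,0.5],[0,0,0]],
  ],
)

```text
t: 27.47
tcp_pos: [0.4627, 0.2067, 0.0355]
tcp_rot: [0.0, 0.772, 0.635, -0.0]
ft_force: [-0.0, -0.7, 0.1]
width: 0.0493
grasp_force: 20.0
```

Call:
step_arm(
  deltas=[
    [[0,0,0],[0,0,0]],
    [[0,0,0],[0,0,0]],
    [[0,0,0],[0,0,0]],
    [[0,0,0],[0,0,0]],
    [[0,0,0],[0,0,0]],
    [[0,0,-1],[0,0,0]],
    [[0,0,-4],[0,0,0]],
    [[0,0,-8],[0,0,0]],
    [[0,0,-12],[0,0,0]],
    [[0,0,-16],[0,0,0]],
    [[0,0,-16],[0,0,0]],
    [[0,0,-16],[0,0,0]],
  ],
  jaw=0.4,
)

```text
t: 28.47
tcp_pos: [0.464, 0.2076, 0.1987]
tcp_rot: [0.001, 0.772, 0.635, 0.003]
ft_force: [-0.3, 0.1, 0.2]
width: 0.0608
grasp_force: 0.0
```

Run:
```python
from h import *
st();f=r.grab_frame("wrist");save(f,"w12.png",(180,20,580,300),2)
for n in ["square_bed","streak_plate","oblong_bed","magnet"]:
  for d in r.silhouettes("wrist",n)[:1]: rect(f,d["mask"],.015,n)
f=r.grab_frame("top")
for n,w in [("tall_tube",0),("eraser",.011)]:
  for d in r.landmark_of("top",n)[:1]: print(n,d["confidence"],plane(f,d["centre"],0))
```

```text
t 28.47 tcp [0.464  0.2076 0.1987] yang -0.194 zax [ 0.006  0.002 -1.   ] q [ 0.08  0.32 -0.7   1.95  0.25  0.96 -0.94] w 0.0608 g 0.0 F [-0.3  0.1  0.2]
square_bed [464.9 208.1] [74.8 73.5] long-edge angle 1.376
streak_plate [462.9 206.5] [50.7 50. ] long-edge angle 1.356
oblong_bed [587.5 290.3] [39.2 86.5] long-edge angle -0.181
magnet [585.2 292.1] [14.1 62. ] long-edge angle -0.191
tall_tube 0.61 [ 0.56606588 -0.14652299  0.        ]
eraser 0.57 [ 0.38557786 -0.24300995  0.        ]
```

View pics/w12.png

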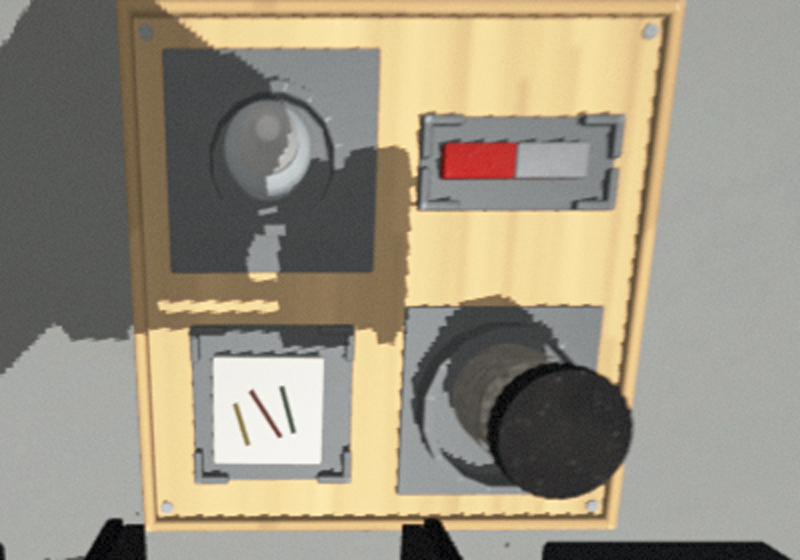

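All four items sit in their holders: dropper (268,148), magnet (515,160), plate (268,410) and jar (530,420). The tube and eraser have not moved. Handing in.

```bash
python3 -c "
from station import r
print(r.hand_in())"
```

```text
the job is handed in; nothing more can be done
None
```

The caddy is packed and handed in: jar, dropper bottle, streak plate and magnet all sit in their holders, with the tall tube and eraser left in place; the hand-in returned no verdict.

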